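# Clear the bottle capper and hold its guard open

## Task

The run on the bench bottle capper is over: stand its two finished bottles from the catch tray upright in the tote, knocking over nothing else on the bench. Then tug the capper's guard up by its bar handle without touching the release slide: if the guard comes up, keep lifting and leave the slide alone; if the bolt has caught it, push the slide all the way towards the middle of the guard to draw the bolt, and lift again. The job ends holding: finish with the gripper still holding the guard more than 50 degrees open, as it falls shut when let go.

Things in the scene. Friction and masses are not known exactly. Their poses are not given: they have to be found in the camera images.
- capper: Bench bottle capper, white and grey, fixed, 275 mm deep, 284 mm wide; 155 mm high at the guard and its side cheeks, 200 mm at the drive housing behind, plus a 42 mm high cap hopper on that. Origin: underside, on its middle line, 110 mm behind its front face; x points from its front (guard handle) to its back, y to its left, z up.
- tray_middle (a point): Middle of the floor of the capper's steel catch tray, which stands out from the capper's left side at deck height, 48 mm above the bench: 234 mm along the capper's x, 142 mm along y, a rim 12 mm high on its three outer sides, the capper's cheek on the fourth. Axes as the capper's.
- guard (a joint): Opening of the hinged guard (clear top and front panel, aluminium frame), rad: 0 shut, 1.1 at its stop. About 0.5 kg; falls shut from any angle; lifting at the handle takes about 3 N. If its hidden bolt is caught it gives only about 0.035 rad (7 mm at the handle), then stops hard; if not, it lifts freely. Caught or not cannot be seen.
- guard_handle (a point): Middle of the guard's bar handle: round steel bar 12 mm thick, 140 mm long along the capper's y, 45 mm in front of the guard's front panel, 145 mm above the bench when shut, clear above and below. Moves with the guard.
- guard_hinge (a point): Point on the guard's hinge axis (along the capper's y), on the middle line, 150 mm above the bench. When shut the handle bar lies 215 mm in front of it and 5 mm below it; opening swings the bar up and back about this axis.
- release (a joint): Travel of the release slide, m: 0 at rest, 0.016 when fully pushed towards the middle of the guard (capper's +y). Starts at 0 whether the bolt is caught or not; takes about 1.5 to 3 N, stays where it is put. Its full travel draws back a caught bolt, which then stays back.
- release_tab (a point): Middle of the release slide's upright steel tab: 12 mm thick along the capper's y, 26 mm along x, 24 mm high (this point is 12 mm above its foot). It stands on the black latch case at the guard's front right; the case top, 172 mm above the bench, is flat 38 mm to the tab's right and 24 mm to its left, the guard 18 mm lower beyond. The strike box right of the case is 180 mm high.
- bottle_a: Finished bottle standing in the catch tray: white plastic with a blank paper label and a white cap, 42 mm diameter, straight up to 46 mm, 76 mm tall with its cap, which is 38 mm wide and 16 mm high, about 70 g. Origin: centre of its underside, z up. Same as bottle_b.
- bottle_b: The other finished bottle, same as bottle_a.
- tote: Open beige plastic tote on the bench, 220 mm (x) by 160 mm (y) by 70 mm high, walls and floor 4 mm, fixed. Origin: centre of its underside; x along its long side, z up.
- flask: Bystander: conical glass flask, 74 mm base, 108 mm tall, origin at its underside. Leave standing.
- wash_bottle: Bystander: white wash bottle, 54 mm diameter, 128 mm tall, origin at its underside. Leave standing.
- amber_bottle: Bystander: amber glass bottle, 52 mm diameter, 115 mm tall, origin at its underside. Leave standing.
- beaker: Bystander: glass beaker, 58 mm diameter, 70 mm tall, origin at its underside. Leave standing.
- petri_dishes: Bystander: two stacked petri dishes, 60 mm diameter, 25 mm tall, origin at the underside. Leave.
- screwdriver: Bystander: screwdriver lying on the bench, 160 mm long, origin at the middle of its length, on the bench. Leave.
Not all that is in view belongs to the job. Leave any green look-alike of the bottle_a alone. Leave any green look-alike of the bottle_b alone.

How it is judged:
On the way, in this order (a step that is already met when the one before it is completed fails the run):
1. both finished bottles stand upright in the tote, let go (x of bottle_a in the frame of tote between -0.1 and 0.1 m and y of bottle_a in the frame of tote between -0.07 and 0.07 m and z of bottle_a in the frame of tote between 0 and 0.012 m and angle between each of bottle_a, bottle_b's own z axis and vertical below 0.2 rad and linear speed of each of bottle_a, bottle_b below 0.05 m/s and x of bottle_b in the frame of tote between -0.1 and 0.1 m and y of bottle_b in the frame of tote between -0.07 and 0.07 m and z of bottle_b in the frame of tote between 0 and 0.012 m and contact force between the fingers and bottle_a below 0.1 N and contact force between the fingers and bottle_b below 0.1 N), for 0.2 s.
2. with the release slide still at rest (under 3 mm), the guard is tugged: it comes up more than 0.06 rad, or it pulls on its caught bolt with more than 1.5 N (value of joint release below 0.003 m and (value of joint guard above 0.06 rad or contact force between bolt_tip and keeper above 1.5 N)), for 0.05 s.
3. the guard is freed: if the bolt was not caught it is lifted past 0.25 rad with the release slide still at rest; if caught, the slide draws the bolt back (((value of joint release below 0.003 m and value of joint guard above 0.25 rad) or (contact force between release_dog and bolt_lug above 0.2 N and value of joint guard below 0.06 rad))).
At the end, for the whole second after the job is handed in: Both bottles stand in the tote (upright within 0.2 rad, resting on its floor, let go), and the gripper's fingers hold the guard still at more than 0.87 rad (50 degrees) open, bearing on it with more than 0.8 N (all of step 1 and value of joint guard above 0.87 rad and velocity of joint guard between -0.05 and 0.05 rad/s and contact force between the fingers and guard above 0.8 N); the arm keeps its last pose, push and grip.
It fails at once if a bystander is moved more than 40 mm or tipped over (distance of any of flask, wash_bottle, amber_bottle, beaker, petri_dishes, screwdriver from where it was at the start of the episode above 0.04 m or angle between any of flask, wash_bottle, amber_bottle, beaker, petri_dishes's own z axis and vertical above 0.5 rad).
It also fails if it takes over 72 s, if anything falls off the work surface, if the arm or the gripper's body presses on something with over 40 N, if the wrist force passes 120 N, or if a joint passes its speed limit or range.

## Robot

A 6-joint arm with a two-finger parallel gripper is mounted at the origin on the work surface. World frame = base frame: x ahead of the robot, y to its left, z up, the work surface at z = 0. Lengths are in m, angles in rad, forces in N, time in s.
With the tool pointing down it reaches from about 0.375 to 0.9 m from the base axis. Payload 3.1 kg.
Tool frame: the origin (TCP) lies midway between the tips of the shut fingers; the grasp point (between the pads) lies manip.hold_point_z behind it (manip.hold_point_z is the distance from the TCP to the grasp point, in m); z points along the fingers, y is the direction in which the jaws open and shut (so a half turn about z gives the same grasp; the last joint's range is limited). The gripper opens to 85 mm and grips with 20 to 120 N. Pads are 22 mm wide; open, the fingers measure 114 mm over their backs; the gripper's body (76 mm by 85 mm) begins 54 mm behind the grasp point. The pads swing forward as they close: fully open they stand 13 mm farther back than shut.
Start: joints at [1.073, 0.527, 1.433, -0, 1.181, -0.178], TCP at [0.196, 0.593, 0.231] pointing down, gripper open.
Joint ranges: [-3.08, 3.08], [-0.75, 2.2], [0.22, 2.44], [-1.43, 4.57], [0, 2.65], [-2.85, 2.85]. Speed limits (rad/s): [2.79, 2.79, 3.14, 3.14, 3.14, 3.14].

## Interface

Orientations are given as a unit quaternion [x, y, z, w].
In Python, from station import manip, snapshot, workorder, models gives the robot as it stands.
- The arm moves only by the tool jog_arm, never from a script. Its argument "commands" is a list of rows, each a list of 5 numbers: the opening in per cent of the stroke, from 0 (shut) to 100 (fully open), then the shift along the world's x, y, z in cm, then the turn about the world's z in rad. A call has 1 to 8 rows; each row shifts and turns the pose as measured when the row begins; what a row does not reach is not made up. A row lasts 1/12 s, in which the tool goes at most 41.7 mm and 7.16 degrees, less where a joint would pass 70% of its speed; a pose out of reach is approached as far as the arm can. A call with a gripper value outside its range is refused whole. The fingers move at their own pace and stop on an object; "squeeze" is the grip in N (left out, the last holds). Time passes only in rows, so rows that do not move let the fingers close. It gives the time, the measured TCP pose, the force and the opening at its end, in the units of the state.
- manip.sense(): the state, without advancing time (a new reading comes with each control period).
- snapshot(name): name is "side" or "top"; returns a dict with "image" (384x512x3 uint8, red, green, blue), "intrinsics" (3x3 intrinsics, pixels), "extrinsics" (4x4, takes a point from camera to world coordinates). Camera axes: x right, y down, z forward; pixel columns grow to the right and rows downward; lengths in m; the calibration is good to about 2 mm. A picture is of the moment at which its call begins. There is no depth.
- workorder.sign_off(): hands the job in, once; it reports no verdict.
Trained networks look in a picture, given as the dict that the camera call returned (one of the last four; its "shot" number tells which), for a name from the list of things; names that differ only in an ending like _2 or _b are one class to them, and where a whole thing is asked for, a point or a joint stands for the part that bears it (a point fixed in the world has none). Each returns a list of dicts, best first, with "score" (0 to 1); they miss things now and then, are a little off and sometimes report something else, mostly with a low value. They report only what shows in the picture. A call takes as long as a camera call. They do not tell look-alikes from the thing itself.
- models.find_in(picture, name): "centre" ([x, y, z] in m, in world coordinates, good to about 4 mm: the middle of the surface that is visible of it).
- models.pinpoint(picture, name): "centre" ([x, y, z] in m, in world coordinates, good to about 4 mm: a listed point, or the origin of a listed thing).
The state is a dict: "t": time; "q": joint angles; "qd": joint speeds; "tau": joint torques, N m; "tcp_pos": TCP position; "tool_rot": TCP orientation; "force": force on the tool from outside, world axes, zero at the start; "ft_torque": the same for the moment, N m; "finger_gap": opening from 0.0 (shut) to 1.0 (fully open).
Only numpy, scipy, OpenCV 4.12 (cv2) and the standard library are available. Lean on these libraries where they do the work, as an engineer would, in place of code of your own. Each camera call takes 0.05 s, during which the arm holds its last target. There are 200 camera calls.

## Working session

There is one attempt and no reset: what is moved stays moved. The work goes in short steps, Python scripts to look and compute and a tool call to move; the robot and the scene stay as the last step left them, time stands still between calls to the robot, and variables do not carry over. Pictures are saved under pics/ and viewed, about 8 in all and at most 12, crops included, and the job is handed in when it is done.

Besides the shell and the picture viewer there is one more tool, called after "Request:" as name([rows], argument=value, ...), one row to a line, values as JSON. jog_arm: Moves the arm, as the interface text tells. Its arguments: {"type":"object","properties":{"commands":{"type":"array","items":{"type":"array","items":{"type":"number"}}},"squeeze":{"type":"number"}},"required":["commands"]}

```bash
mkdir -p pics; ls
cat > h.py <<'E'
from station import manip, snapshot, workorder, models
import numpy as np, cv2
def save(p,n): cv2.imwrite(f'pics/{n}.png',cv2.cvtColor(p['image'],cv2.COLOR_RGB2BGR))
def proj(p,X):
    T=np.linalg.inv(p['extrinsics']);c=T[:3,:3]@np.array(X)+T[:3,3];u=p['intrinsics']@c;return (u[:2]/u[2]).round(0)
E
python3 - <<'E'
from h import *
s=manip.sense();print({k:np.round(v,3) for k,v in s.items()},manip.hold_point_z)
ims=[]
for n in('side','top'):
    p=snapshot(n);save(p,n+'0');ims.append(p['image']);print(n,p['extrinsics'].round(3).tolist())
    for k in ['capper','tray_middle','guard_handle','guard_hinge','release_tab','bottle_a','tote','flask','wash_bottle','amber_bottle','beaker','petri_dishes','screwdriver']:
        print(k,[(np.round(d['centre'],3).tolist(),round(d['score'],2),proj(p,d['centre']).tolist()) for d in models.pinpoint(p,k)][:5])
E
```

```text
pics
{'t': np.float64(0.0), 'q': array([ 1.072,  0.528,  1.434, -0.   ,  1.181, -0.178]), 'qd': array([ 0.   , -0.   ,  0.   ,  0.001, -0.   , -0.001]), 'tau': array([-1.0000e-03, -4.4235e+01, -1.7802e+01, -0.0000e+00,  8.0000e-03,
        0.0000e+00]), 'tcp_pos': array([0.196, 0.593, 0.23 ]), 'tool_rot': array([ 0.159,  0.987, -0.001, -0.   ]), 'force': array([-0.221, -0.005,  0.371]), 'ft_torque': array([0.035, 0.01 , 0.02 ]), 'finger_gap': np.float64(0.998)} 0.0187
side [[0.881, -0.371, 0.294, 0.172], [-0.473, -0.67, 0.572, -0.704], [-0.015, -0.643, -0.766, 1.117], [0.0, 0.0, 0.0, 1.0]]
capper [([0.591, -0.155, -0.002], 0.97, [303.0, 257.0]), ([0.337, -0.297, -0.002], 0.51, [250.0, 337.0])]
tray_middle [([0.544, 0.056, 0.046], 0.96, [257.0, 205.0])]
guard_handle [([0.441, -0.137, 0.147], 0.84, [255.0, 246.0])]
guard_hinge [([0.656, -0.15, 0.147], 0.87, [325.0, 218.0])]
release_tab [([0.522, -0.234, 0.18], 0.47, [301.0, 254.0])]
bottle_a [([0.596, 0.084, 0.048], 0.74, [267.0, 193.0]), ([0.479, 0.072, 0.049], 0.56, [236.0, 209.0]), ([0.72, 0.087, 0.002], 0.54, [298.0, 188.0]), ([0.4
[... 1048 characters left out ...]
, 153.0]), ([0.478, 0.074, 0.048], 0.61, [243.0, 219.0]), ([0.362, -0.036, -0.001], 0.53, [274.0, 254.0]), ([0.595, 0.085, 0.054], 0.51, [240.0, 185.0]), ([0.521, -0.241, 0.178], 0.51, [345.0, 204.0])]
tote [([0.524, 0.323, -0.0], 0.88, [173.0, 206.0])]
flask [([0.362, 0.085, -0.004], 0.85, [239.0, 254.0])]
wash_bottle [([0.77, 0.226, 0.003], 0.71, [203.0, 139.0]), ([0.341, -0.301, 0.003], 0.66, [351.0, 262.0])]
amber_bottle [([0.456, -0.391, -0.002], 0.58, [375.0, 229.0]), ([0.593, -0.153, -0.0], 0.38, [308.0, 189.0])]
beaker [([0.551, -0.466, 0.0], 0.85, [396.0, 203.0])]
petri_dishes [([0.37, 0.526, 0.001], 0.51, [112.0, 249.0])]
screwdriver [([0.337, -0.304, 0.003], 0.73, [351.0, 263.0])]
```

Run:
```python
import cv2
a=cv2.imread('pics/side0.png')[110:390,130:430];cv2.imwrite('pics/side0c.png',cv2.resize(a,(800,747))[:600])
a=cv2.imread('pics/top0.png')[100:290,90:420];cv2.imwrite('pics/top0c.png',cv2.resize(a,(800,461)))
```

```text
(no output)
```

View pics/side0c.png

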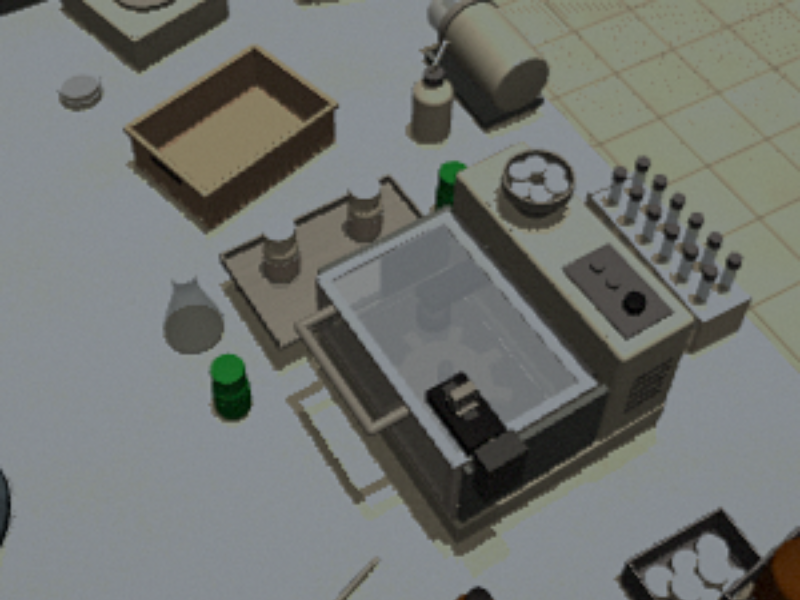

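View pics/top0c.png

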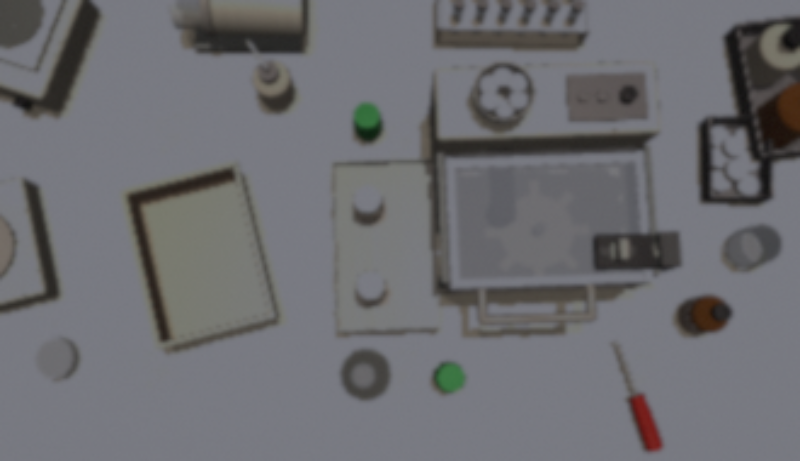

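The views agree: two white bottles stand in the tray (side crop 280,250 and 365,210). The green look-alikes are elsewhere, at (230,385) and (452,183), and will be left alone. The tote's long side runs roughly along world x, yawed about 15°. I'll average a few shots before moving.

```bash
cat > m.py <<'E'
from h import *
import sys
from collections import defaultdict
def meas(names,n=4):
    R=defaultdict(list)
    for c in('side','top'):
        for i in range(n):
            p=snapshot(c)
            for k in names:
                for d in models.pinpoint(p,k):
                    if d['score']>.3: R[k,c].append(d['centre'])
    for k,v in R.items():
        v=np.array(v)
        while len(v):
            m=np.linalg.norm(v-v[0],axis=1)<.025
            if m.sum()>1: print(k,m.sum(),v[m].mean(0).round(4),v[m].std(0).round(4))
            v=v[~m]
if __name__=='__main__':
    meas(['bottle_a','tote','guard_handle','guard_hinge','release_tab','capper','tray_middle'],5)
    a=cv2.imread('pics/top0.png')[120:250,225:390];cv2.imwrite('pics/capz.png',cv2.resize(a,(760,599),interpolation=cv2.INTER_CUBIC))
E
python3 m.py
```

```text
('bottle_a', 'side') 5 [ 0.3582 -0.0372  0.0007] [0.0016 0.0018 0.0016]
('bottle_a', 'side') 5 [0.5953 0.0846 0.0451] [0.0013 0.0011 0.0012]
('bottle_a', 'side') 4 [0.4778 0.0751 0.0489] [0.001  0.0008 0.0007]
('bottle_a', 'side') 5 [0.7194 0.0862 0.0012] [0.0006 0.0004 0.0014]
('tote', 'side') 5 [ 5.232e-01  3.173e-01 -1.000e-04] [0.0019 0.001  0.0016]
('guard_handle', 'side') 2 [ 0.4404 -0.1402  0.1446] [0.0008 0.0012 0.0004]
('guard_hinge', 'side') 5 [ 0.654  -0.1501  0.1454] [0.0011 0.001  0.0003]
('release_tab', 'side') 5 [ 0.521  -0.2349  0.1802] [0.0008 0.0011 0.0007]
('capper', 'side') 4 [ 5.923e-01 -1.534e-01 -1.000e-04] [0.0013 0.0015 0.0014]
('tray_middle', 'side') 5 [0.543  0.0562 0.0448] [0.0012 0.0012 0.0013]
('bottle_a', 'top') 5 [ 0.36   -0.0347 -0.0012] [0.0007 0.0012 0.0004]
('bottle_a', 'top') 5 [0.4792 0.074  0.0462] [0.0008 0.0009 0.001 ]
('bottle_a', 'top') 5 [ 0.7221  0.0882 -0.0016] [0.0019 0.0011 0.0017]
('bottle_a', 'top') 5 [0.5963 0.0819 0.0497] [0.001  0.0005 0.0017]
('tote', 'top') 5 [5.223e-01 3.217e-01 2.000e-04] [0.0017 0.0012 0.0019]
('guard_handle', 'top') 4 [ 0.4382 -0.1389  0.1432] [0.0006 0.0017 0.0007]
('guard_hinge', 'top') 5 [ 0.6521 -0.151   0.1465] [0.0008 0.002  0.0016]
('release_tab', 'top') 5 [ 0.5216 -0.2412  0.1794] [0.001  0.0015 0.0005]
('capper', 'top') 5 [ 0.5922 -0.152  -0.0025] [0.0017 0.0014 0.0012]
('tray_middle', 'top') 5 [0.5419 0.0555 0.0481] [0.0011 0.0015 0.0014]
```

Request:
jog_arm([
  [100, 4, -4, 0, 0],
  [100, 4, -4, 0, 0],
  [100, 3, -2.5, 0, 0],
], squeeze=30)

```text
t: 5.65
tcp_pos: [0.2848, 0.509, 0.2313]
tool_rot: [0.152, 0.988, 0.002, -0.001]
force: [0.8, 1.0, 0.3]
finger_gap: 0.998
```

View pics/capz.png

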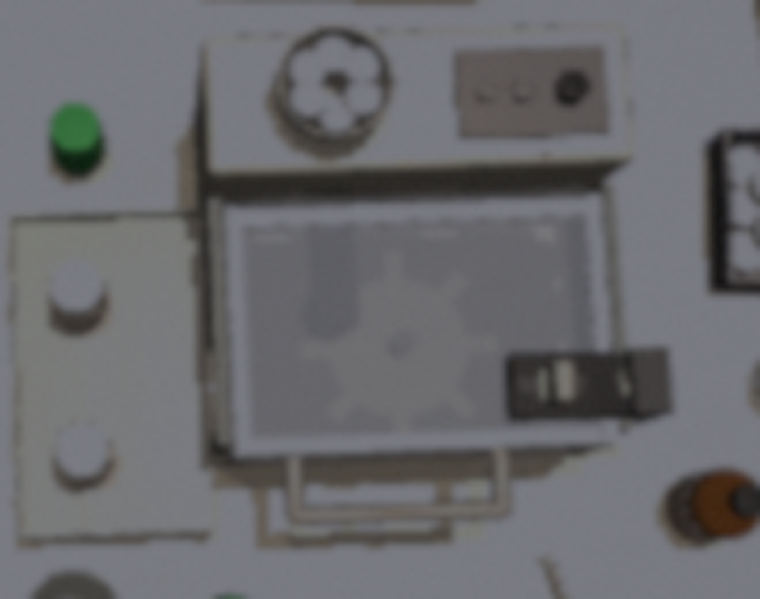

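Request:
jog_arm([
  [100, 2.4, -3.3, 0, -0.12],
  [100, 2.4, -3.3, 0, -0.12],
  [100, 2.4, -3.3, 0, -0.12],
  [100, 2.4, -3.3, 0, -0.12],
  [100, 2.4, -3.3, 0, -0.12],
  [100, 2.4, -3.3, 0, -0.12],
  [100, 2.4, -3.3, 0, -0.12],
  [100, 2.4, -3.3, 0, -0.12],
])

```text
t: 6.32
tcp_pos: [0.482, 0.2392, 0.233]
tool_rot: [0.606, 0.795, 0.005, 0.003]
force: [0.6, 0.5, -0.8]
finger_gap: 1.001
```

Request:
jog_arm([
  [100, 2.4, -3.3, 0, -0.12],
  [100, 2.4, -3.3, 0, -0.12],
  [100, 2.4, -3.3, 0, -0.12],
  [100, 2.4, -3.3, 0, 0],
  [100, 0, 0, 0, 0],
])

```text
t: 6.73
tcp_pos: [0.5847, 0.0972, 0.2345]
tool_rot: [0.748, 0.664, 0.006, 0.008]
force: [0.5, 0.4, 0.0]
finger_gap: 0.999
```

Request:
jog_arm([
  [100, 1.1, -1.4, 0, 0.085],
  [100, 0, 0, -3.5, 0.085],
  [100, 0, 0, -3.5, 0],
  [100, 0, 0, 0, 0],
])

```text
t: 7.07
tcp_pos: [0.6014, 0.078, 0.1657]
tool_rot: [0.688, 0.726, 0.01, 0.011]
force: [-0.8, 0.2, -0.6]
finger_gap: 0.998
```

Request:
jog_arm([
  [100, -0.5, 0.5, -2.5, 0],
  [100, 0, 0, -2.5, 0],
  [100, 0, 0, -2.5, 0],
  [100, 0, 0, -2, 0],
  [100, 0, 0, 0, 0],
])

```text
t: 7.48
tcp_pos: [0.5993, 0.0844, 0.0733]
tool_rot: [0.688, 0.725, 0.013, 0.014]
force: [-1.7, 0.6, 0.3]
finger_gap: 0.994
```

Run:
```python
from h import *
p=snapshot('side');save(p,'s1');a=cv2.imread('pics/s1.png')[130:270,170:370];cv2.imwrite('pics/s1c.png',cv2.resize(a,(800,560)))
s=manip.sense();print(s['tcp_pos'],s['tool_rot'],s['force'],s['q'])
```

```text
[0.60038464 0.08443655 0.0749829 ] [0.68787574 0.72554134 0.01379775 0.01504505] [-0.47150933 -0.605637    0.83190814] [-0.04497421  0.69968649  1.63138271  0.00166548  0.76970974 -0.09943117]
```

View pics/s1c.png

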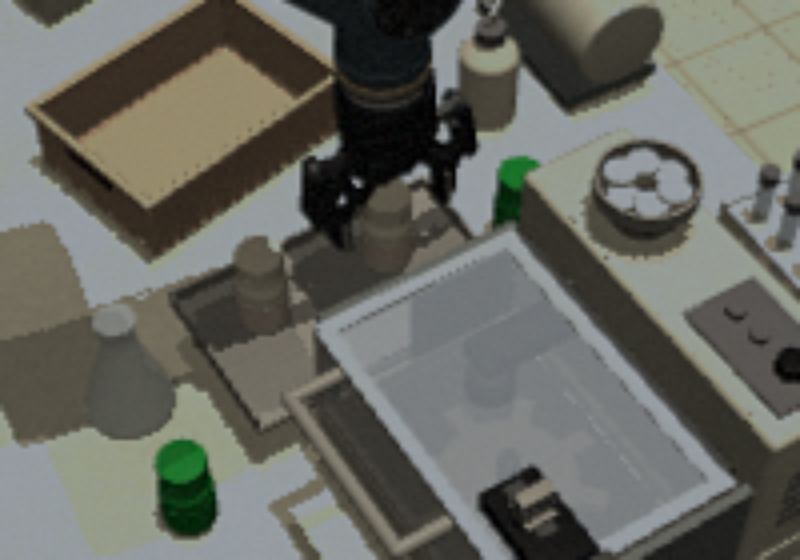

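Request:
jog_arm([
  [100, -0.4, -0.1, -0.8, 0],
  [20, 0, 0, 0, 0],
  [20, 0, 0, 0, 0],
  [20, 0, 0, 0, 0],
  [20, 0, 0, 0, 0],
  [20, 0, 0, 0, 0],
])

```text
t: 8.03
tcp_pos: [0.6009, 0.084, 0.0749]
tool_rot: [0.687, 0.726, 0.018, 0.02]
force: [-0.2, 0.0, -0.2]
finger_gap: 0.48
```

Request:
jog_arm([
  [20, 0, 0, 4, 0],
  [20, 0, 2, 3.6, 0],
  [20, -0.8, 4, 0, 0],
  [20, -0.8, 4, 0, 0],
  [20, -0.8, 4, 0, 0],
  [20, -0.8, 4, 0, 0],
  [20, -0.8, 4, 0, 0],
  [20, 0, 2.6, -0.5, 0],
])

```text
t: 8.7
tcp_pos: [0.5622, 0.3321, 0.1508]
tool_rot: [0.693, 0.72, 0.02, 0.021]
force: [0.3, 1.1, -1.1]
finger_gap: 0.477
```

Request:
jog_arm([
  [20, 0, 0, -4, 0],
  [20, 0, 0, -3.5, 0],
  [20, 0, 0, -2.5, 0],
  [20, 0, 0, -0.8, 0],
])

```text
t: 9.03
tcp_pos: [0.5639, 0.3441, 0.0454]
tool_rot: [0.689, 0.724, 0.029, 0.023]
force: [-0.8, 0.2, -1.8]
finger_gap: 0.479
```

Request:
jog_arm([
  [20, 0, -0.9, -1.0, 0],
  [20, 0, 0, 0, 0],
])

```text
t: 9.2
tcp_pos: [0.562, 0.3348, 0.0326]
tool_rot: [0.688, 0.725, 0.027, 0.022]
force: [-0.1, -0.4, -0.7]
finger_gap: 0.478
```

Request:
jog_arm([
  [20, 0, 0, -0.3, 0],
  [70, 0, 0, 0, 0],
  [70, 0, 0, 0, 0],
  [70, 0, 0, 0, 0],
])

```text
t: 9.53
tcp_pos: [0.5654, 0.3356, 0.0336]
tool_rot: [0.689, 0.724, 0.03, 0.024]
force: [-0.5, 0.5, 0.4]
finger_gap: 0.698
```

Request:
jog_arm([
  [70, 0, 0, 4.1, 0],
  [70, 0, 0, 4.1, 0],
  [70, -0.9, -2.5, 3, 0],
  [100, -1.6, -3.8, 0, 0],
  [100, -1.6, -3.8, 0, 0],
  [100, -1.6, -3.8, 0, 0],
  [100, -1.6, -3.8, 0, 0],
  [100, -1.6, -3.8, 0, 0],
])

```text
t: 10.2
tcp_pos: [0.4836, 0.1233, 0.157]
tool_rot: [0.684, 0.728, 0.042, 0.032]
force: [0.8, -0.7, 0.3]
finger_gap: 0.999
```

Request:
jog_arm([
  [100, -0.6, -2.4, 0, 0],
  [100, 0, 0, 0, 0],
])

```text
t: 10.37
tcp_pos: [0.4743, 0.0937, 0.1594]
tool_rot: [0.686, 0.726, 0.042, 0.033]
force: [-0.3, 0.7, 0.0]
finger_gap: 1.001
```

Run:
```python
from h import *
p=snapshot('top');save(p,'t2');a=cv2.imread('pics/t2.png')[130:270,120:320];cv2.imwrite('pics/t2c.png',cv2.resize(a,(800,560)))
for c in (p,snapshot('side')):
  print([(np.round(d['centre'],4),round(d['score'],2)) for d in models.pinpoint(c,'bottle_a')])
s=manip.sense();print(s['tcp_pos'],s['tool_rot'],s['force'],s['q'])
```

```text
[(array([0.5686, 0.3347, 0.0063]), 0.49), (array([ 0.3588, -0.0328, -0.    ]), 0.45), (array([ 0.7227,  0.0877, -0.0036]), 0.45)]
[(array([ 0.3584, -0.0371,  0.0014]), 0.7), (array([ 7.202e-01,  8.930e-02, -4.000e-04]), 0.63), (array([0.4778, 0.0777, 0.0481]), 0.52)]
[0.47643185 0.09764252 0.15896379] [0.68399751 0.72744422 0.04319517 0.03326391] [ 0.70427046  0.52829312 -0.36825112] [-0.04181464  0.42350016  1.92610682  0.0344751   0.68538078 -0.12888556]
```

View pics/t2c.png

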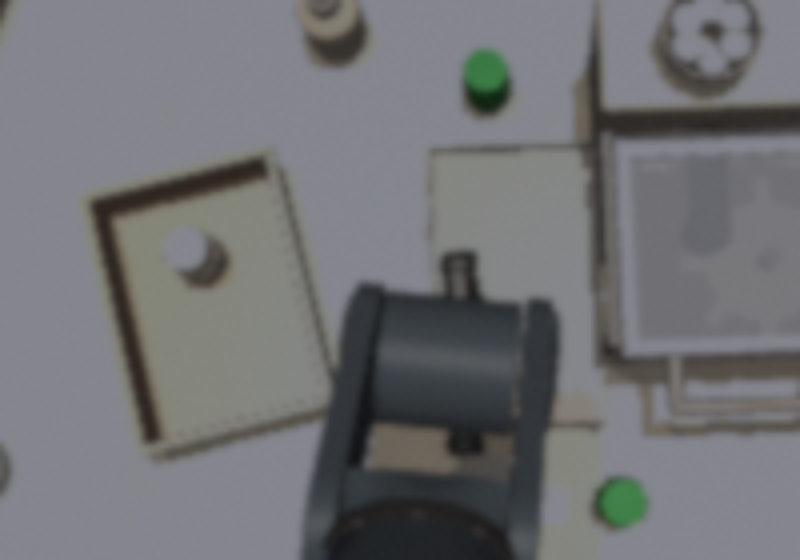

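Request:
jog_arm([
  [100, 0.2, -2.1, -2.5, 0],
  [100, 0, 0, -3, 0],
  [100, 0, 0, -2.7, 0],
  [100, 0, 0, 0, 0],
])

```text
t: 10.9
tcp_pos: [0.4866, 0.081, 0.0777]
tool_rot: [0.68, 0.73, 0.049, 0.039]
force: [-0.4, 0.2, -0.1]
finger_gap: 0.998
```

Request:
jog_arm([
  [100, -0.6, -0.5, -1.2, 0],
  [20, 0, 0, -0.1, 0],
  [20, 0, 0, -0.1, 0],
  [20, 0, 0, -0.1, 0],
  [20, 0, 0, -0.1, 0],
])

```text
t: 11.32
tcp_pos: [0.4836, 0.0812, 0.0636]
tool_rot: [0.677, 0.733, 0.05, 0.04]
force: [-3.6, -0.5, 12.2]
finger_gap: 0.483
```

Request:
jog_arm([
  [20, 0, 0, 4, 0],
  [20, 0, 2, 3.5, 0],
  [20, 0, 4, 0, 0],
  [20, 0, 4, 0, 0],
  [20, 0, 4, 0, 0],
  [20, 0, 4, 0, 0],
  [20, 0, 3.3, 0, 0],
  [20, 0, 0, -1, 0],
])

```text
t: 11.98
tcp_pos: [0.4891, 0.3073, 0.1392]
tool_rot: [0.679, 0.731, 0.058, 0.041]
force: [1.2, -0.2, -1.4]
finger_gap: 0.483
```

Request:
jog_arm([
  [20, -0.5, 0, -4, 0],
  [20, 0, 0, -3.5, 0],
  [20, 0, 0, -3, 0],
  [20, 0, 0, 0, 0],
])

```text
t: 12.32
tcp_pos: [0.4864, 0.3138, 0.0368]
tool_rot: [0.675, 0.733, 0.066, 0.045]
force: [-0.9, -0.6, -1.0]
finger_gap: 0.486
```

Request:
jog_arm([
  [20, 0, 0, -1.0, 0],
  [20, 0, 0, -0.4, 0],
])

```text
t: 12.48
tcp_pos: [0.4865, 0.3137, 0.0237]
tool_rot: [0.675, 0.734, 0.066, 0.045]
force: [-0.4, -0.3, -0.9]
finger_gap: 0.481
```

Request:
jog_arm([
  [20, 0, 0, -0.4, 0],
  [72, 0, 0, 0, 0],
  [72, 0, 0, 0, 0],
  [72, 0, 0, 0, 0],
])

```text
t: 12.82
tcp_pos: [0.49, 0.3142, 0.0248]
tool_rot: [0.675, 0.733, 0.069, 0.047]
force: [0.3, -0.4, 0.1]
finger_gap: 0.714
```

Run:
```python
from h import *
p=snapshot('side');save(p,'s3');a=cv2.imread('pics/s3.png')[110:250,140:340];cv2.imwrite('pics/s3c.png',cv2.resize(a,(800,560)))
s=manip.sense();print(s['tcp_pos'],s['tool_rot'],s['force'],s['q'])
```

```text
[0.49028283 0.31432367 0.02497728] [0.67506881 0.73295949 0.06976985 0.04674026] [-0.08613847  0.03596142  1.00627004] [ 0.39176774  0.74634665  1.80074464 -0.06235692  0.42907304  0.36414244]
```

View pics/s3c.png

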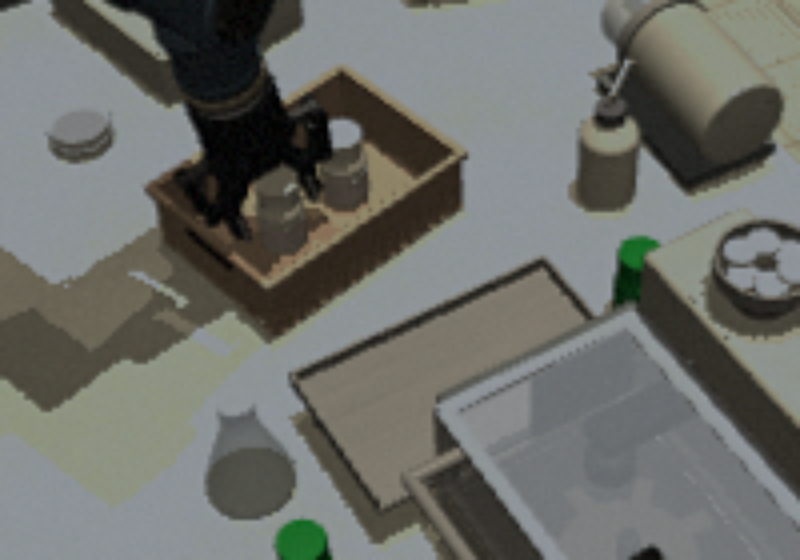

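Request:
jog_arm([
  [72, -0.5, 0, 4, 0],
  [72, -0.6, 0, 4, 0],
  [72, 0, -2, 3.5, 0],
  [40, -0.5, -4, 1, 0],
  [40, -0.5, -4, 0.5, 0],
  [40, -0.5, -4, 0, 0],
  [40, -0.5, -4, 0, 0],
  [40, -0.5, -4, 0, 0],
])

```text
t: 13.53
tcp_pos: [0.4565, 0.0935, 0.1607]
tool_rot: [0.669, 0.738, 0.074, 0.052]
force: [1.0, -0.2, -0.3]
finger_gap: 0.399
```

Request:
jog_arm([
  [40, -0.5, -4, 0, 0],
  [40, -0.5, -4, 0, 0],
  [40, -0.5, -4, 0, 0],
  [40, -0.5, -4, 0, 0],
  [40, 0, -4, 0, 0],
  [40, 0, 0, 0, 0],
])

```text
t: 14.03
tcp_pos: [0.4374, -0.1224, 0.1676]
tool_rot: [0.671, 0.735, 0.076, 0.062]
force: [1.2, -0.2, -0.1]
finger_gap: 0.4
```

Run:
```python
from h import *
ps=[snapshot('side'),snapshot('top'),snapshot('side')]
save(ps[0],'s4');a=cv2.imread('pics/s4.png')[180:320,180:380];cv2.imwrite('pics/s4c.png',cv2.resize(a,(800,560)))
for p in ps:
  print([(n,np.round(d['centre'],4),round(d['score'],2)) for n in('guard_handle','guard_hinge','release_tab','bottle_a') for d in models.pinpoint(p,n)])
from scipy.spatial.transform import Rotation as R
s=manip.sense();print(s['tcp_pos'],R.from_quat(s['tool_rot']).as_matrix().round(3).tolist(),s['force'],s['q'])
```

```text
[('guard_handle', array([ 0.4385, -0.1403,  0.1448]), 0.6), ('guard_hinge', array([ 0.3372, -0.2957, -0.0012]), 0.72), ('guard_hinge', array([ 0.655 , -0.1515,  0.1479]), 0.63), ('release_tab', array([ 0.5205, -0.236 ,  0.1822]), 0.64), ('bottle_a', array([0.7208, 0.0898, 0.0037]), 0.62), ('bottle_a', array([ 0.3562, -0.0358,  0.0035]), 0.58), ('bottle_a', array([0.4883, 0.3094, 0.0051]), 0.44), ('bottle_a', array([ 5.918e-01, -1.521e-01, -3.000e-04]), 0.19)]
[('guard_handle', array([ 0.4375, -0.1375,  0.1462]), 0.6), ('guard_hinge', array([ 0.6513, -0.1527,  0.1467]), 0.58), ('release_tab', array([ 0.5218, -0.244 ,  0.1812]), 0.46), ('bottle_a', array([0.5651, 0.3312, 0.007 ]), 0.69), ('bottle_a', array([ 7.201e-01,  8.670e-02, -7.000e-04]), 0.56), ('bottle_a', array([0.4896, 0.3099, 0.0016]), 0.49), ('bottle_a', array([ 0.359 , -0.035 , -0.0056]), 0.47)]
[('guard_handle', array([ 0.4402, -0.1391,  0.1479]), 0.58), ('guard_hinge', array([ 0.6567, -0.1478,  0.1483]), 0.75), ('guard_hinge', array([ 0.3555,  0.0825, -0.0054]), 0.53), ('release_tab', array([ 0.5209, -0.2352,  0.1815]), 0.62), ('bottle_a', array([ 0.3623, -0.0376,  0.    ]), 0.53), ('bottle_a', array([0.7208, 0.0873, 0.0044]), 0.53), ('bottle_a', array([ 0.6577, -0.1489,  0.1458]), 0.49), ('bottle_a', array([0.4908, 0.3113, 0.0065]), 0.48)]
[ 0.43453208 -0.11332351  0.16585415] [[-0.102, 0.977, 0.185], [0.995, 0.097, 0.036], [0.018, 0.188, -0.982]] [-0.00929387 -0.63934731  0.41788025] [-0.59781069  0.35882734  2.05029279  0.23648082  0.6113823  -0.88453986]
```

View pics/s4c.png

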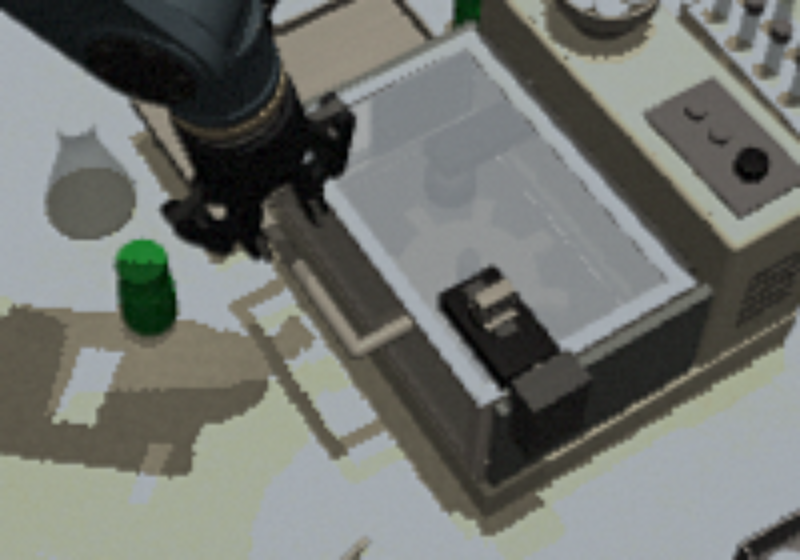

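Request:
jog_arm([
  [40, 0.8, -2.2, 0, 0],
  [40, 0, 0, -1.8, 0],
  [40, 0, 0, -1.5, 0],
  [40, 0, 0, 0, 0],
])

```text
t: 15.12
tcp_pos: [0.4443, -0.1367, 0.133]
tool_rot: [0.667, 0.739, 0.076, 0.059]
force: [-0.2, -0.4, 0.1]
finger_gap: 0.402
```

Request:
jog_arm([
  [40, -0.1, 0, -0.7, 0],
  [5, 0, 0, 0, 0],
  [5, 0, 0, 0, 0],
  [5, 0, 0, 0, 0],
  [5, 0, 0, 0, 0],
], squeeze=30)

```text
t: 15.53
tcp_pos: [0.4414, -0.1364, 0.1256]
tool_rot: [0.668, 0.739, 0.076, 0.057]
force: [1.2, 0.1, -3.2]
finger_gap: 0.13
```

Request:
jog_arm([
  [5, 0, 0, 0.6, 0],
  [5, 0, 0, 0.6, 0],
  [5, 0, 0, 0.3, 0],
])

```text
t: 15.78
tcp_pos: [0.4416, -0.1364, 0.1418]
tool_rot: [0.668, 0.738, 0.076, 0.057]
force: [1.5, -0.7, -3.9]
finger_gap: 0.13
```

The guard came up 16 mm at the handle with only about 4 N, so the bolt isn't caught. I'll keep lifting along the arc.

Request:
jog_arm([
  [5, 0.15, 0, 1.6, 0],
  [5, 0.25, 0, 1.6, 0],
  [5, 0.4, 0, 1.55, 0],
  [5, 0.5, 0, 1.5, 0],
])

```text
t: 16.12
tcp_pos: [0.4541, -0.1357, 0.2067]
tool_rot: [0.669, 0.737, 0.076, 0.056]
force: [5.7, 0.8, -6.3]
finger_gap: 0.128
```

Request:
jog_arm([
  [5, 0.7, 0, 1.5, 0],
  [5, 0.75, 0.05, 1.45, 0],
  [5, 0.85, 0.05, 1.4, 0],
  [5, 0.95, 0.05, 1.3, 0],
])

```text
t: 16.45
tcp_pos: [0.4875, -0.1339, 0.2682]
tool_rot: [0.67, 0.736, 0.076, 0.059]
force: [8.0, -1.5, -10.6]
finger_gap: 0.126
```

Request:
jog_arm([
  [5, 1.3, 0.05, 1.25, 0],
  [5, 1.25, 0.05, 1.15, 0],
  [5, 1.3, 0.05, 1.05, 0],
  [5, 1.3, 0.05, 0.9, 0],
])

```text
t: 16.78
tcp_pos: [0.5358, -0.1313, 0.3147]
tool_rot: [0.67, 0.737, 0.072, 0.058]
force: [2.9, -1.8, -8.7]
finger_gap: 0.129
```

Request:
jog_arm([
  [5, 0, 0, 0, 0],
  [5, 0, 0, 0, 0],
])

```text
t: 16.95
tcp_pos: [0.5379, -0.1313, 0.3162]
tool_rot: [0.669, 0.737, 0.072, 0.06]
force: [2.2, -3.3, -7.1]
finger_gap: 0.123
```

Run:
```python
from h import *
for i in range(4):
  p=snapshot('side' if i%2==0 else 'top');s=manip.sense();print(s['tcp_pos'].round(4),s['force'].round(1),s['finger_gap'])
  if i==0: save(p,'s5')
  print([(n,np.round(d['centre'],4),round(d['score'],2)) for n in('guard_handle','bottle_a','release_tab') for d in models.pinpoint(p,n)])
a=cv2.imread('pics/s5.png')[130:330,140:400];cv2.imwrite('pics/s5c.png',cv2.resize(a,(780,600)))
```

```text
[ 0.538  -0.1313  0.3162] [ 1.4 -1.5 -6.3] 0.12824644279558878
[('guard_handle', array([ 0.5375, -0.1353,  0.3341]), 0.84), ('bottle_a', array([ 0.3589, -0.0355,  0.0015]), 0.77), ('bottle_a', array([7.205e-01, 8.430e-02, 6.000e-04]), 0.57), ('bottle_a', array([0.4889, 0.3073, 0.0047]), 0.49), ('bottle_a', array([0.5647, 0.3377, 0.0039]), 0.49), ('release_tab', array([ 0.6145, -0.2312,  0.2815]), 0.52)]
[ 0.5374 -0.1314  0.3159] [ 1.9 -3.2 -5.6] 0.12973387898469904
[('guard_handle', array([ 0.5362, -0.1331,  0.327 ]), 0.64), ('guard_handle', array([ 0.3653,  0.0845, -0.0021]), 0.5), ('guard_handle', array([0.5219, 0.32  , 0.0016]), 0.47), ('bottle_a', array([ 7.223e-01,  8.920e-02, -4.000e-04]), 0.68), ('bottle_a', array([ 0.3602, -0.0354, -0.0007]), 0.67), ('bottle_a', array([0.5657, 0.3311, 0.0066]), 0.65), ('bottle_a', array([0.4922, 0.3078, 0.0011]), 0.56), ('release_tab', array([ 0.6136, -0.2352,  0.2767]), 0.45)]
[ 0.5378 -0.1313  0.3161] [ 2.  -2.4 -6.4] 0.12708818311165498
[('guard_handle', array([ 0.535 , -0.1356,  0.3298]), 0.65), ('guard_handle', array([0.3601, 0.0832, 0.0
[... 155 characters left out ...]
7 , 0.002 ]), 0.6), ('bottle_a', array([ 0.3568, -0.0362, -0.0005]), 0.57), ('bottle_a', array([0.4883, 0.3083, 0.0041]), 0.55), ('release_tab', array([ 0.6136, -0.2302,  0.2796]), 0.44), ('release_tab', array([ 0.6553, -0.1524,  0.1457]), 0.32)]
[ 0.5381 -0.1313  0.3163] [ 2.  -2.5 -6.4] 0.12722112629242183
[('guard_handle', array([ 0.5352, -0.1349,  0.3312]), 0.74), ('bottle_a', array([ 0.3583, -0.0349, -0.0024]), 0.65), ('bottle_a', array([ 0.3694,  0.5251, -0.0009]), 0.62), ('bottle_a', array([0.5224, 0.3235, 0.0012]), 0.52), ('bottle_a', array([0.7205, 0.0875, 0.002 ]), 0.49), ('bottle_a', array([0.5646, 0.3345, 0.0062]), 0.43), ('release_tab', array([ 0.6183, -0.2372,  0.2786]), 0.51)]
```

View pics/s5c.png

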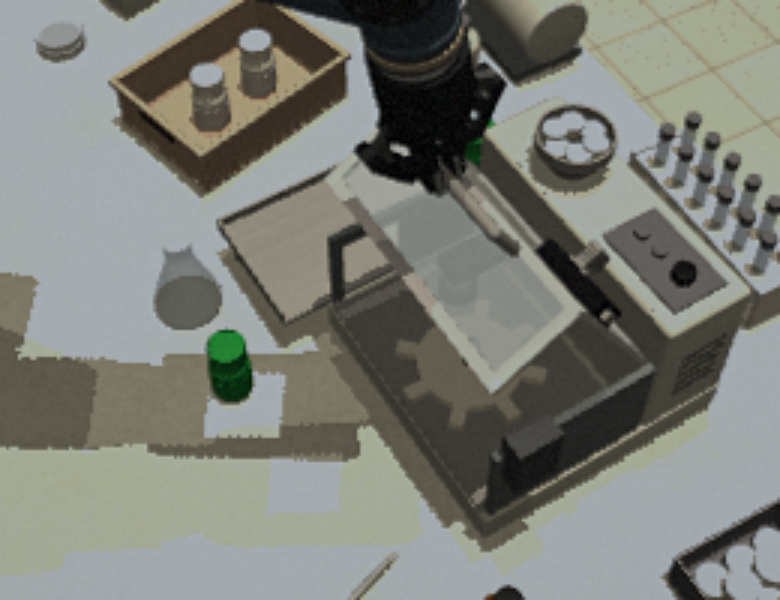

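```bash
python3 -c "
from h import *
print(workorder.sign_off()); s=manip.sense();print(s['t'],s['tcp_pos'],s['force'],s['finger_gap'])"
```

```text
the job is handed in; nothing more can be done
None
the job is handed in; nothing more can be done
```

The job is done and handed in; `sign_off` gives no verdict, so the outcome below rests on my own checks. Both finished bottles stand in the tote and the gripper is holding the guard open.

**Bottles:** The last picture shows both upright and let go. They are at about (0.565, 0.334) and (0.489, 0.308), about 4–5 cm from the tote's centre. I moved neither green look-alike and saw no bystander shift, though the amber bottle, beaker and wash bottle were outside or hidden in that last picture.

**Guard:** The tug lifted the handle 16 mm with only about 4 N, so the bolt was not caught. I left the release slide alone and kept lifting.

**Final hold:** The bar measured about (0.536, -0.135, 0.331), which puts the guard about 1.02 rad (58°) open. Over the last four readings the arm moved less than 1 mm, with the bar gripped and a load of about 6 N. The clock stood at about 17 s of the 72 s allowed.

**Disagreements:**
- The tool drifted to about 0.19 rad of tilt over the rows. Most of it was about the bar's own axis, so it did not affect the hold.
- The networks put the handle off the capper's middle line. The picture shows that too, so it is most likely real.
- The networks gave a few false bottle and handle hits, which I discarded by checking them against the picture.

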